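# Catch the locker token

### The job

Take out a shoe-locker token without picking it up: press the green key all the way down with one fingertip so that the spring pops the blue token out, and trap the token with the other finger while it is still on the sloping chute, before it slides off the end into the return bin. The token must be fully past the green gate that held it. Finish like that and hold still: the key kept down and the token resting against the other finger. Leave the sprayer, the lint roller and the carton where they are.

Things in the scene. Friction and masses are not known exactly. Their poses are not given: they have to be found in the camera images.
- dispenser: Fixed white and grey token dispenser with a straight open-topped sloping chute. Origin on the work surface below the gate, on the chute's centre line; x points level in the downhill direction, y to the left seen downhill, z up. Black return bin, 34 mm high, from x = 158 to 258 mm. It does not move when pushed.
- chute (a point): Point on the chute floor at the gate, centre line (dispenser x 0, y 0, z 80 mm). x runs downhill along the floor, z square to it. Slope 14 degrees: floor at dispenser z 60 mm at x 80, 43 mm at the open end at x 150 (155 along the floor). Channel 52 mm wide between walls 4 mm thick, 18 mm above the floor; empty from gate to end, so a finger can stand in it.
- key (a joint): How far the green key is pressed straight down, m: 0 up, 0.012 fully down. Spring: about 2.5 N to start, 5.5 N at the bottom; it comes back up when released. The green gate, a 3 mm bar across the chute 7 mm above its floor, goes down with it; at about 7 mm of travel the token is freed, pops out at once and slides off the chute in about half a second.
- key_top (a point): Centre of the top face of the green key, a flat pad 44 mm along the chute by 30 mm across, moving with it: dispenser x 30, y -46 mm (beside the chute, outside its wall), z 82 mm up, 70 mm fully down. Level fingertips that hold the key right down stand 5 mm above the chute floor at dispenser x 60 mm, 15 mm above it at x 100 mm.
- token: Loose blue round token, white disc on top, 46 mm diameter, 28 mm high, about 0.2 kg, slippery, flat on the chute floor. Origin at its centre. It starts just uphill of the gate, an orange spring plunger pushing it downhill (1 N over 25 mm); freed, it slides off the chute unless something stands in its way. Fully past the gate: centre 28 mm or more along chute's x.
- sprayer: Loose clear spray bottle, 66 mm diameter, 192 mm tall, origin at the centre of its underside. To be left alone.
- lint_roller: Loose lint roller lying down, paper roll 48 mm diameter and 100 mm long towards its +x, black handle 26 mm diameter and 107 mm long towards -x, origin on the work surface between the two. To be left alone.
- carton: Loose white and blue carton, 90 x 60 x 45 mm, origin at the centre of its underside. To be left alone.
Mind the look-alikes: they are no part of the job. Several things have the shape of the token; the one meant has the colours described above.

How it is judged:
By the outcome, as a careful person would: the job done as asked, in the order asked, and still so for the second after the job is handed in, while the arm keeps its last pose, push and grip.
It also fails if it takes over 32 s, if anything falls off the work surface, if the arm or the gripper's body presses on something with over 40 N, if the wrist force passes 120 N, or if a joint passes its speed limit or range.

### The arm

A 6-joint arm with a two-finger parallel gripper is mounted at the origin on the work surface. World frame = base frame: x ahead of the robot, y to its left, z up, the work surface at z = 0. Lengths are in m, angles in degrees, forces in N, time in s.
With the tool pointing down it reaches from about 0.3 to 0.75 m from the base axis. Payload 8.5 kg.
Tool frame: the origin (TCP) lies between the finger pads; the fingertips stand 14 mm ahead of it and the grasp point (between the pads) lies 5 mm behind it; x points along the fingers, z is the direction in which the jaws open and shut, and the axes are right-handed (so a half turn about x gives the same grasp; the last joint's range is limited). The gripper opens to 85 mm and grips with 20 to 120 N. Pads are 22 mm wide; open, the fingers measure 114 mm over their backs; the gripper's body (76 mm by 85 mm) begins 54 mm behind the grasp point. The pads swing forward as they close: fully open they stand 13 mm farther back than shut.
Start: joints at [-84.357, 21.807, 74.336, -0, 83.858, -12.336], TCP at [0.17, -0.523, 0.245] pointing down, gripper open.
Joint ranges: [-178.18, 178.18], [-50.72, 133.34], [12.68, 142.11], [-81.47, 261.47], [9.98, 163.14], [-165.26, 165.26]. Speed limits (degrees/s): [136.94, 136.94, 180, 180, 180, 180].

### API

Orientations are given as a 3x3 rotation matrix whose columns are the frame's x, y, z axes.
In Python, from rig import env gives the robot as it stands.
- The arm moves only by the shell command python3 -m jog 'ROWS' [FORCE]. ROWS is JSON, a list of rows, each a list of 5 numbers: the opening, from -1 (shut) to 1 (fully open), so that 0 is half open, then the shift along the tool's x, y, z in m, then the turn about the tool's x in rad. In form: [[claw, dx, dy, dz, yaw], ...]. A call has 1 to 20 rows; each row is the pose to reach, as a shift and turn from the pose commanded when the call began, along the tool's axes at that moment; what a row does not reach only later rows make up. A row lasts 1/10 s, in which the tool goes at most 50 mm and 8.59 degrees, less where a joint would pass 70% of its speed; a pose out of reach is approached as far as the arm can. A call with a gripper value outside its range is refused whole. The fingers move at their own pace and stop on an object; FORCE is the grip in N (left out, the last holds). Time passes only in rows, so rows that repeat a pose let the fingers close. It gives the time, the measured TCP pose, the force and the opening at its end, in the units of the state.
- env.observe(): the state, without advancing time (a new reading comes with each control period).
- env.get_image(name): name is "scene" or "top"; returns the picture (480x640x3 uint8, red, green, blue); there is no depth.
- env.camera_model(name): a dict with "fx", "fy", "cx", "cy" (pixels), "origin" and "orientation" of the camera in the world. Camera axes: x right, y up, looking along -z (the intrinsics and any distortion apply to the point x, -y, -z); pixel columns grow to the right and rows downward; lengths in m; the calibration is good to about 2 mm. A picture is of the moment at which its call begins. camera_model takes no time and is no camera call.
- env.close_job(): hands the job in, once; it reports no verdict.
The state is a dict: "time_s": time; "q": joint angles; "qvel": joint speeds; "joint_efforts": joint torques, N m; "position": TCP position; "tool_rot": TCP orientation; "ft_force": force on the tool from outside, world axes, zero at the start; "wrist_torque": the same for the moment, N m; "grip_width": finger opening in m.
Only numpy, scipy, OpenCV 4.12 (cv2) and the standard library are available. Lean on these libraries where they do the work, as an engineer would, in place of code of your own. Each camera call takes 0.05 s, during which the arm holds its last target.

## Working session

There is one attempt and no reset: what is moved stays moved. The work goes in short steps, Python scripts to look and compute and a shell command to move; the robot and the scene stay as the last step left them, time stands still between calls to the robot, and variables do not carry over. Pictures are saved under pics/ and viewed, and the job is handed in when it is done.

```bash
ls; mkdir -p pics
python3 - <<'E'
from rig import env
import cv2
s=env.observe();print(s)
for n in("scene","top"):
    print(n,env.camera_model(n)); cv2.imwrite(f"pics/{n}0.png",env.get_image(n)[:,:,::-1])
E
```

```text
pics
{'time_s': 0.0, 'q': array([-8.43579021e+01,  2.18434705e+01,  7.43840186e+01,  3.17821428e-04,
        8.38574893e+01, -1.23365431e+01]), 'qvel': array([-0.01028427,  0.02430665,  0.08421414, -0.04061221, -0.03478721,
        0.04605612]), 'joint_efforts': array([ 1.41780263e-03, -4.48458695e+01, -2.31271845e+01, -1.04697235e-04,
        4.75570632e-03,  5.45100306e-06]), 'position': array([ 0.16973029, -0.52288195,  0.24469284]), 'tool_rot': array([[-1.40326421e-04,  9.51171855e-01,  3.08661762e-01],
       [ 1.47651014e-03,  3.08661626e-01, -9.51170763e-01],
       [-9.99998900e-01,  3.22267832e-04, -1.44772827e-03]]), 'ft_force': array([ 0.8219115 , -0.5120336 , -0.22999774]), 'wrist_torque': array([-0.03679528, -0.05887473, -0.00867072]), 'grip_width': 0.08521332470119433}
scene {'fx': 519.3682633736289, 'fy': 519.3682633736289, 'cx': 319.0719664138866, 'cy': 241.80751949705262, 'origin': array([1.07308554, 0.26818392, 0.6255031 ]), 'orientation': array([[-0.68375493, -0.48803894,  0.54249165],
       [ 0.72970821, -0.45960708,  0.50624823],
       [ 0.00226415,  0.74201033,  0.67038462]])}
top {'fx': 457.7011473365123, 'fy': 457.7011473365123, 'cx': 325.0617784000057, 'cy': 235.9997242909449, 'origin': array([ 0.54712494, -0.13254749,  0.82778832]), 'orientation': array([[-2.68123839e-02,  9.96387815e-01, -8.05755425e-02],
       [-9.99639730e-01, -2.68240790e-02,  9.37489514e-04],
       [-1.22726159e-03,  8.05716499e-02,  9.96748064e-01]])}
```

View pics/scene0.png

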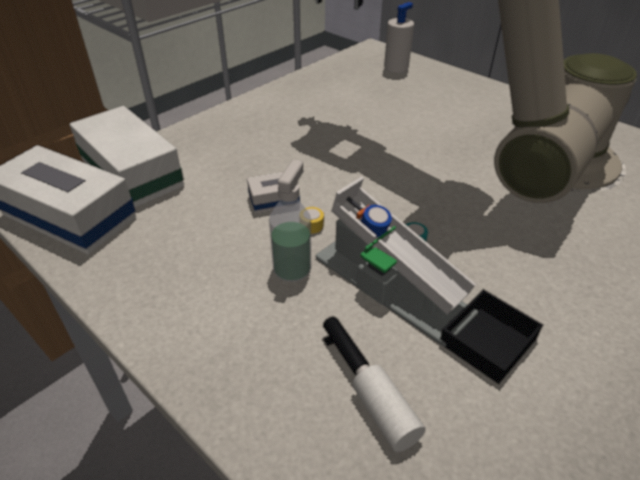

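View pics/top0.png

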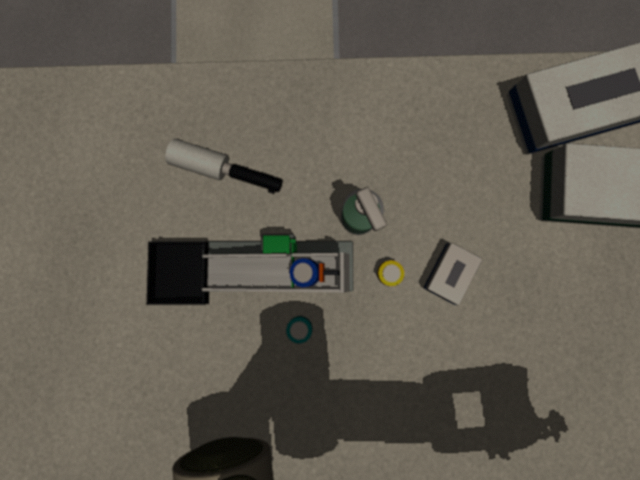

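The pictures show three token-like things: blue with a white disc in the chute at top (304,271) / scene (377,217); a yellow ring at top (391,273) / scene (313,220); a teal ring at top (299,329) / scene (418,231). I choose the blue one, held in the chute. I'll check it in a close crop and measure.

```bash
cat > h.py <<'E'
import numpy as np, cv2
from rig import env
def ray(n,u,v):
    c=env.camera_model(n);d=np.array([(u-c['cx'])/c['fx'],-(v-c['cy'])/c['fy'],-1.])
    return np.array(c['origin']),np.array(c['orientation'])@d
def onz(n,u,v,z):
    o,d=ray(n,u,v);return o+d*(z-o[2])/d[2]
def tri(a,b):
    o1,d1=ray("top",*a);o2,d2=ray("scene",*b)
    t=np.linalg.lstsq(np.c_[d1,-d2],o2-o1,rcond=None)[0]
    p,q=o1+t[0]*d1,o2+t[1]*d2
    return (p+q)/2,np.linalg.norm(p-q)
def blobs(img,lo,hi,amin=15):
    m=cv2.inRange(cv2.cvtColor(img,cv2.COLOR_BGR2HSV),lo,hi)
    n,l,s,c=cv2.connectedComponentsWithStats(m)
    return [(c[i].round(1),s[i]) for i in range(1,n) if s[i][4]>=amin],m
E
python3 - <<'E'
from h import *
t=cv2.imread("pics/top0.png");s=cv2.imread("pics/scene0.png")
for n,i in(("top",t),("scene",s)):
    for nm,lo,hi in(("green",(45,120,60),(75,255,255)),("blue",(105,120,60),(125,255,255)),("black",(0,0,0),(180,255,22))):
        print(n,nm,[(tuple(c),tuple(st)) for c,st in blobs(i,lo,hi,12)[0]])
a=cv2.resize(t[220:320,140:360],None,fx=3.6,fy=3.6,interpolation=cv2.INTER_CUBIC)
cv2.imwrite("pics/ct.png",a)
b=cv2.resize(s[160:390,310:550],None,fx=2.5,fy=2.5,interpolation=cv2.INTER_CUBIC)
cv2.imwrite("pics/cs.png",b)
E
```

```text
top green [((np.float64(277.1), np.float64(244.0)), (np.int32(263), np.int32(236), np.int32(33), np.int32(18), np.int32(491)))]
top blue [((np.float64(303.8), np.float64(272.3)), (np.int32(290), np.int32(258), np.int32(27), np.int32(29), np.int32(297)))]
top black [((np.float64(521.6), np.float64(119.2)), (np.int32(509), np.int32(86), np.int32(26), np.int32(66), np.int32(558))), ((np.float64(546.9), np.float64(185.7)), (np.int32(542), np.int32(151), np.int32(11), np.int32(69), np.int32(545))), ((np.float64(255.6), np.float64(177.6)), (np.int32(230), np.int32(165), np.int32(52), np.int32(27), np.int32(648))), ((np.float64(177.0), np.float64(272.4)), (np.int32(148), np.int32(242), np.int32(61), np.int32(62), np.int32(3548))), ((np.float64(435.9), np.float64(264.7)), (np.int32(425), np.int32(244), np.int32(23), np.int32(43), np.int32(95))), ((np.float64(221.3), np.float64(455.1)), (np.int32(178), np.int32(437), np.int32(91), np.int32(38), np.int32(2171))), ((np.float64(239.6), np.float64(477.4)), (np.int32(223), np.int32(475), np.int32(33), np.int32(5), np.int32(121)))]
scene green [((n
[... 357 characters left out ...]
at64(375.7), np.float64(221.4)), (np.int32(363), np.int32(205), np.int32(29), np.int32(31), np.int32(266)))]
scene black [((np.float64(359.8), np.float64(1.8)), (np.int32(359), np.int32(0), np.int32(3), np.int32(5), np.int32(12))), ((np.float64(499.8), np.float64(314.6)), (np.int32(447), np.int32(292), np.int32(93), np.int32(46), np.int32(1295))), ((np.float64(338.5), np.float64(344.1)), (np.int32(325), np.int32(321), np.int32(32), np.int32(51), np.int32(389))), ((np.float64(479.4), np.float64(356.5)), (np.int32(442), np.int32(330), np.int32(96), np.int32(53), np.int32(1082))), ((np.float64(360.4), np.float64(356.3)), (np.int32(356), np.int32(349), np.int32(10), np.int32(14), np.int32(22)))]
```

View pics/ct.png

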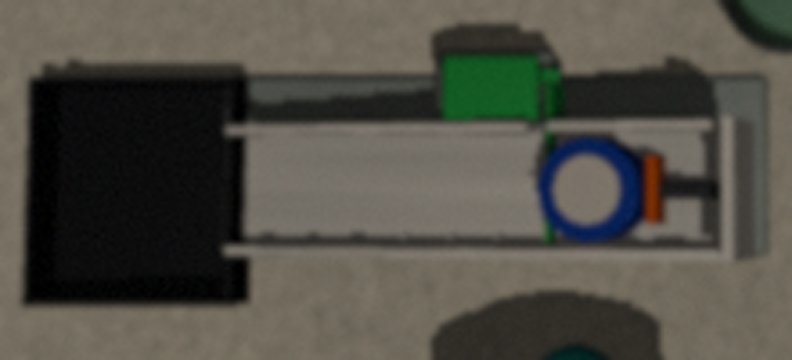

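View pics/cs.png

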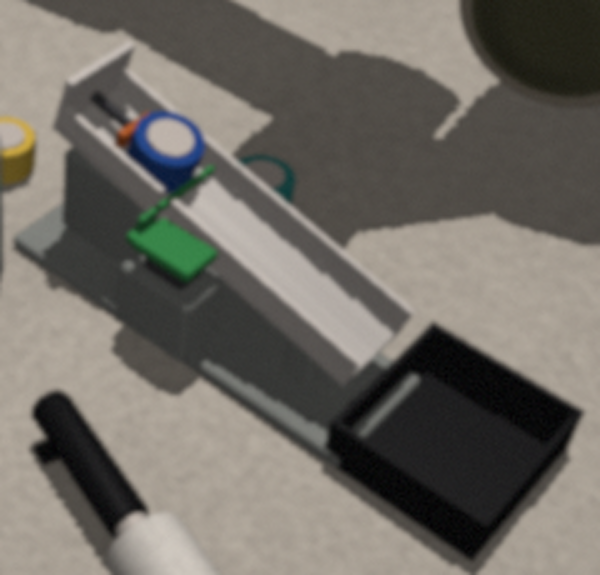

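The crop confirms it: a blue ring with a white disc, behind the green gate with the orange plunger at its uphill side; the key pad is at crop (442–541, 57–120).

Run:
```python
from h import *
t=cv2.imread("pics/top0.png");s=cv2.imread("pics/scene0.png")
T=lambda x,y:((x+.5)/3.6-.5+140,(y+.5)/3.6-.5+220)
S=lambda x,y:((x+.5)/2.5-.5+310,(y+.5)/2.5-.5+160)
f=lambda p:np.round(p*1000,1)
key=[f(onz("top",*T(*c),.082)) for c in((442,57),(541,55),(541,120),(442,120))];print("keytop",key,np.mean(key,0))
bn=[f(onz("top",*T(*c),.034)) for c in((30,78),(245,78),(247,301),(25,302))];print("bin top",bn,np.mean(bn,0))
tw=T(588,188);sw=S(172,140)
print("token top z.113",f(onz("top",*tw,.113)),"tri",tri(tw,sw))
sk=[S(*c) for c in((128,236),(183,277),(216,252),(163,219))]
print("key scene",[f(onz("scene",*c,.082)) for c in sk],np.mean([f(onz("scene",*c,.082)) for c in sk],0))
sb=[S(*c) for c in((433,325),(580,412),(473,557),(330,435))]
print("bin scene",[f(onz("scene",*c,.034)) for c in sb])
# wall ends at lower end: wall top z
for c in((228,130),(228,250)): print("wall end top",f(onz("top",*T(*c),.060)))
for c in((718,122),(718,252)): print("upper",f(onz("top",*T(*c),.112)))
for nm,p in(("spr",(360,212)),("carton",(453,272)),("roller",(195,158)),("handle",(280,185))): print(nm,f(onz("top",*p,.02)))
```

```text
keytop [array([611. , -30.9,  82. ]), array([610.7, -75.8,  82. ]), array([581.2, -75.2,  82. ]), array([582.4, -30.4,  82. ])] [596.325 -53.075  82.   ]
bin top [array([610.3, 174.8,  34. ]), array([607.5,  71. ,  34. ]), array([500.7,  70.7,  34. ]), array([503.1, 176.7,  34. ])] [555.4 123.3  34. ]
token top z.113 [549.8 -97.3 113. ] tri (array([ 0.54890482, -0.09593246,  0.11044431]), np.float64(0.003169448312977622))
key scene [array([610. , -76.8,  82. ]), array([614.8, -30.8,  82. ]), array([584.5, -29.4,  82. ]), array([583.4, -70.9,  82. ])] [598.175 -51.975  82.   ]
bin scene [array([501.6,  80.9,  34. ]), array([503.9, 177.8,  34. ]), array([633.5, 180.5,  34. ]), array([617.1,  81.7,  34. ])]
wall end top [581.5  72.4  60. ]
wall end top [525.9  72.7  60. ]
upper [ 576.9 -154.4  112. ]
upper [ 520.8 -152.8  112. ]
spr [ 653.5 -196.6   20. ]
carton [ 542.9 -356.5   20. ]
roller [759.2  96.4  20. ]
handle [706.  -55.3  20. ]
```

```bash
python3 -m jog '[[0.33,0,0.03,-0.02,-0.05],[0.33,0,0.07,-0.045,-0.1],[0.33,0,0.11,-0.07,-0.15],[0.33,0,0.15,-0.096,-0.2],[0.33,0,0.19,-0.122,-0.25],[0.33,0,0.23,-0.148,-0.3],[0.33,0,0.27,-0.173,-0.35],[0.33,0,0.31,-0.2,-0.389],[0.33,0,0.35,-0.225,-0.389],[0.33,0,0.39,-0.25,-0.389],[0.33,0,0.43,-0.276,-0.389],[0.33,0,0.47,-0.302,-0.389],[0.33,0,0.5,-0.321,-0.389],[0.33,0,0.52,-0.334,-0.389],[0.33,0,0.538,-0.346,-0.389],[0.33,0,0.538,-0.346,-0.389],[0.33,0,0.538,-0.346,-0.389]]'
python3 - <<'E'
from h import *
s=env.observe();print(s['time_s'],s['position'],s['tool_rot'][:,2],s['grip_width'],s['ft_force'])
for n in("scene","top"): cv2.imwrite(f"pics/{n}1.png",env.get_image(n)[:,:,::-1])
E
```

```text
time_s: 1.8
position: [0.5744, -0.028, 0.2449]
tool_rot: [[-0.001, 0.763, 0.647], [0.0, 0.647, -0.763], [-1.0, -0.001, -0.001]]
ft_force: [-0.6, -0.9, 0.3]
grip_width: 0.0569
1.8 [ 0.57442328 -0.02797372  0.244861  ] [ 6.46790495e-01 -7.62667375e-01 -7.28630568e-04] 0.056874377815437686 [-0.55573069 -0.88454358  0.25715278]
```

View pics/scene1.png

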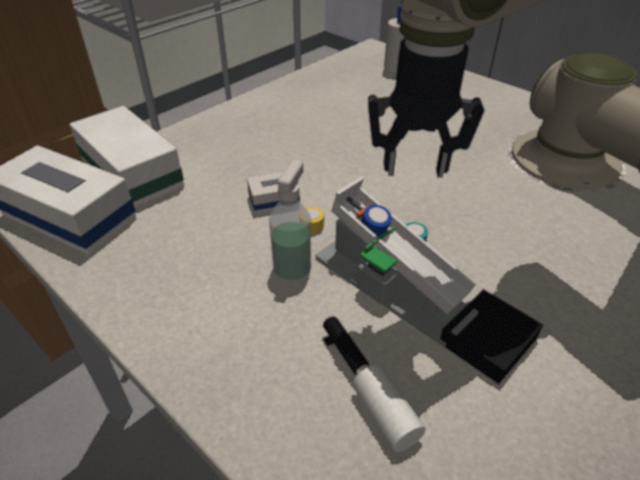

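View pics/top1.png

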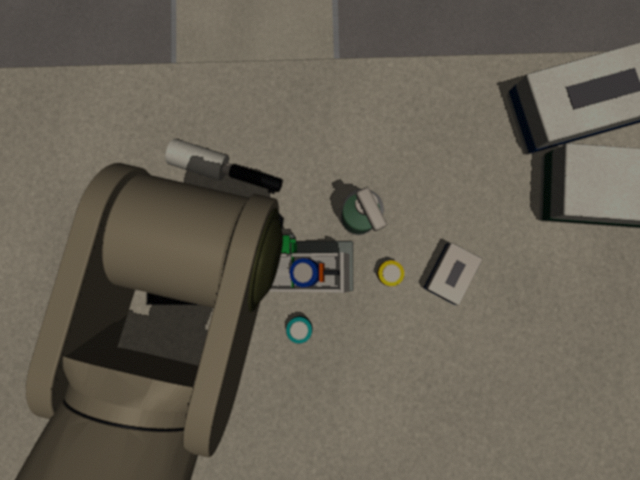

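Fingertips appear in the scene view at about (390,172) and (445,172); the top view is blocked by the arm. I'll measure the tips by intersecting rays with the vertical jaw plane.

Run:
```python
from h import *
s=cv2.imread("pics/scene1.png")
cv2.imwrite("pics/cf.png",cv2.resize(s[60:200,350:500],None,fx=4,fy=4,interpolation=cv2.INTER_CUBIC))
```

```text
(no output)
```

View pics/cf.png

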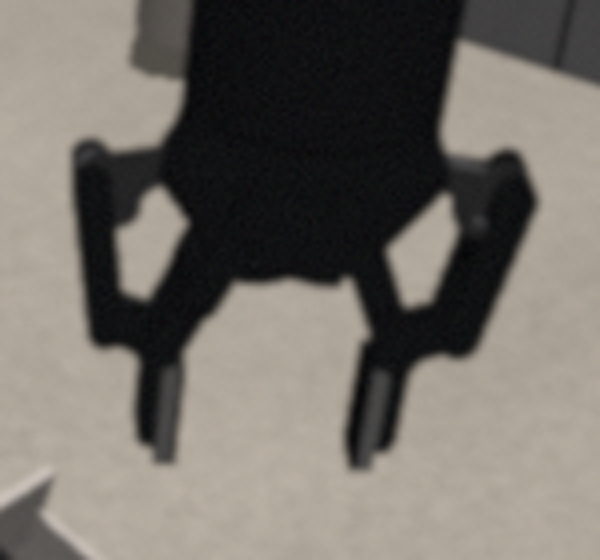

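Run:
```python
from h import *
st=env.observe();p=st['position'];R=st['tool_rot']
C=lambda x,y:((x+.5)/4-.5+350,(y+.5)/4-.5+60)
for off in(-.011,0,.011):
  for c in((140,440),(155,462),(175,460),(347,466),(372,466),(390,450)):
    o,d=ray("scene",*C(*c));n=R[:,1];q=o+d*((p+off*n-o)@n)/(d@n)
    print(off,c,np.round((R.T@(q-p))*1000,1))
```

```text
-0.011 (140, 440) [ 13.4 -11.   36.6]
-0.011 (155, 462) [ 22.  -11.   30.8]
-0.011 (175, 460) [ 21.  -11.   24.2]
-0.011 (347, 466) [ 21.3 -11.  -33.3]
-0.011 (372, 466) [ 21.  -11.  -41.6]
-0.011 (390, 450) [ 14.3 -11.  -46.5]
0 (140, 440) [ 5.9 -0.  37.7]
0 (155, 462) [14.4  0.  32. ]
0 (175, 460) [13.4 -0.  25.6]
0 (347, 466) [ 13.7  -0.  -30.9]
0 (372, 466) [ 13.4   0.  -39. ]
0 (390, 450) [  6.9   0.  -43.8]
0.011 (140, 440) [-1.5 11.  38.8]
0.011 (155, 462) [ 6.9 11.  33.3]
0.011 (175, 460) [ 5.8 11.  26.9]
0.011 (347, 466) [  6.1  11.  -28.4]
0.011 (372, 466) [  5.8  11.  -36.4]
0.011 (390, 450) [ -0.6  11.  -41.1]
```

Pads sit at ±28–36 mm along the jaw axis, with the tips about 6–8 mm ahead of the TCP. I'll open slightly and descend to just above the key, then look.

```bash
python3 -m jog '[[0.45,0.03,0.001,0,0],[0.45,0.06,0.001,0,0],[0.45,0.09,0.001,0,0],[0.45,0.115,0.001,0,0],[0.45,0.135,0.001,0,0],[0.45,0.147,0.001,0,0],[0.45,0.147,0.001,0,0],[0.45,0.147,0.001,0,0]]'
python3 - <<'E'
from h import *
i=env.get_image("scene")[:,:,::-1]
cv2.imwrite("pics/s2.png",cv2.resize(i[160:340,310:510],None,fx=3.3,fy=3.3,interpolation=cv2.INTER_CUBIC))
E
```

```text
time_s: 2.7
position: [0.5758, -0.0278, 0.0992]
tool_rot: [[0.001, 0.763, 0.646], [-0.0, 0.646, -0.763], [-1.0, 0.001, 0.001]]
ft_force: [0.1, 0.5, -0.0]
grip_width: 0.0619
```

View pics/s2.png

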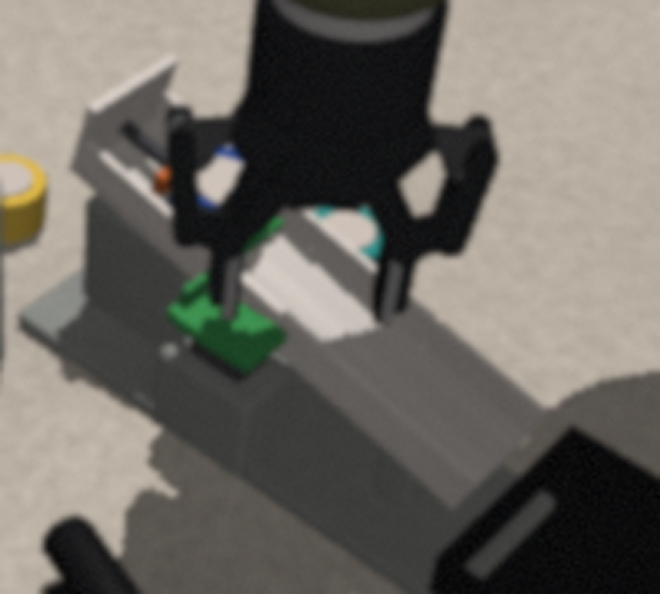

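Key finger tip shows at crop (232,315), over the green pad; chute finger at crop (390,315), over the channel.

Run:
```python
from h import *
O=np.array([.5503,-.0805]);d=np.array([.022,.9998]);y=np.array([-.9998,.022])
C=lambda x,y:((x+.5)/3.3-.5+310,(y+.5)/3.3-.5+160)
st=env.observe();p=st['position'];R=st['tool_rot']
for c in((213,305),(222,316),(239,316),(375,315),(388,320),(405,308)):
    o,dd=ray("scene",*C(*c));n=R[:,1];q=o+dd*((p+.011*n-o)@n)/(dd@n); m=q-.011*n
    print(c,np.round(R.T@(q-p)*1000,1),"centre z",round(m[2]*1000,1),"disp",np.round([(m[:2]-O)@d*1000,(m[:2]-O)@y*1000],1))
```

```text
(213, 305) [-3.3 11.  41.4] centre z 102.8 disp [ 22.4 -51.9]
(222, 316) [ 3.2 11.  36.9] centre z 96.3 disp [ 25.8 -48.9]
(239, 316) [ 2.8 11.  29.3] centre z 96.7 disp [ 31.4 -43.9]
(375, 315) [ -0.9  11.  -30.7] centre z 100.3 disp [76.4 -4.1]
(388, 320) [  1.9  11.  -36.8] centre z 97.6 disp [81.  -0.1]
(405, 308) [ -5.8  11.  -43.2] centre z 105.2 disp [85.8  4.2]
```

Both fingers are placed as intended. I'll go down in small steps, watching the force.

```bash
python3 -m jog '[[0.45,0.004,0,0,0],[0.45,0.008,0,0,0],[0.45,0.012,0,0,0],[0.45,0.015,0,0,0],[0.45,0.015,0,0,0]]'
python3 -m jog '[[0.45,0.002,0,0,0],[0.45,0.004,0,0,0],[0.45,0.006,0,0,0],[0.45,0.006,0,0,0]]'
python3 - <<'E'
from h import *
i=env.get_image("scene")[:,:,::-1]
cv2.imwrite("pics/s3.png",cv2.resize(i[160:340,310:510],None,fx=3.3,fy=3.3,interpolation=cv2.INTER_CUBIC))
E
```

```text
time_s: 3.25
position: [0.5757, -0.0274, 0.0833]
tool_rot: [[0.001, 0.763, 0.646], [-0.0, 0.646, -0.763], [-1.0, 0.0, 0.001]]
ft_force: [-0.4, -0.7, 3.5]
grip_width: 0.0618
time_s: 3.65
position: [0.5758, -0.0274, 0.0783]
tool_rot: [[0.002, 0.763, 0.646], [-0.001, 0.646, -0.763], [-1.0, 0.001, 0.001]]
ft_force: [-1.5, 0.6, 10.6]
grip_width: 0.0623
```

View pics/s3.png

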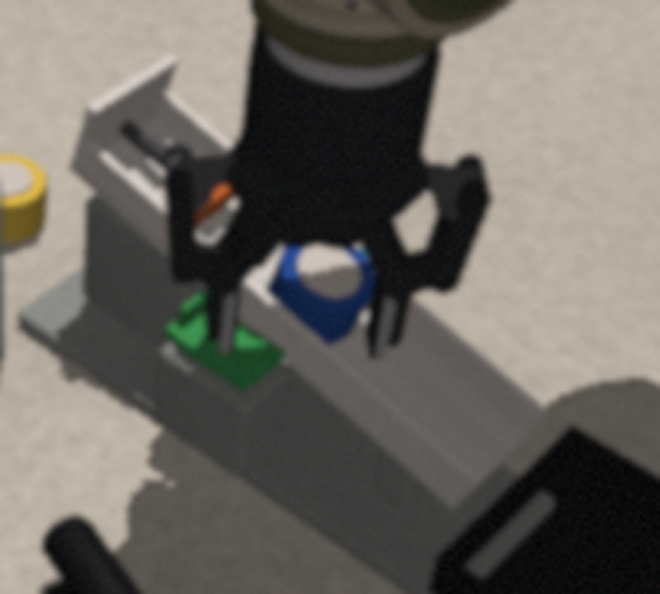

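The token popped and rests against the chute finger at crop (325,290–340). The 10.6 N exceeds the spring's 5.5 N, suggesting the key is at its stop; I'll press 1 mm more to confirm.

```bash
python3 -m jog '[[0.45,0.001,0,0,0],[0.45,0.001,0,0,0],[0.45,0.001,0,0,0],[0.45,0.001,0,0,0]]'
python3 - <<'E'
from h import *
i=env.get_image("scene")[:,:,::-1];s=env.observe();print(s['position'],s['ft_force'],s['wrist_torque'])
cv2.imwrite("pics/s4.png",cv2.resize(i[160:340,310:510],None,fx=3.3,fy=3.3,interpolation=cv2.INTER_CUBIC))
cv2.imwrite("pics/s4f.png",i);cv2.imwrite("pics/t4.png",env.get_image("top")[:,:,::-1])
E
```

```text
time_s: 4.1
position: [0.5759, -0.0274, 0.0782]
tool_rot: [[0.002, 0.763, 0.646], [-0.001, 0.646, -0.763], [-1.0, 0.001, 0.002]]
ft_force: [-5.6, 1.0, 18.0]
grip_width: 0.0618
[ 0.57585726 -0.02740447  0.07819144] [-5.28502058  1.53145177 18.88250296] [-0.32054255  0.47743251 -0.18598565]
```

View pics/s4.png

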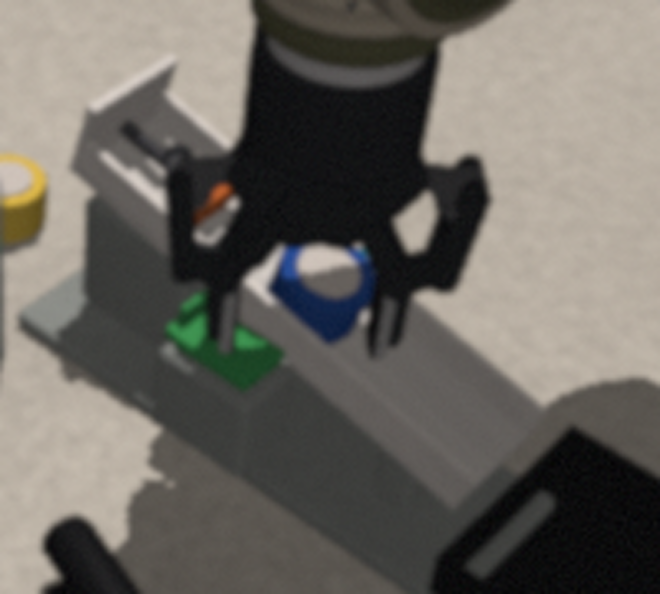

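View pics/s4f.png

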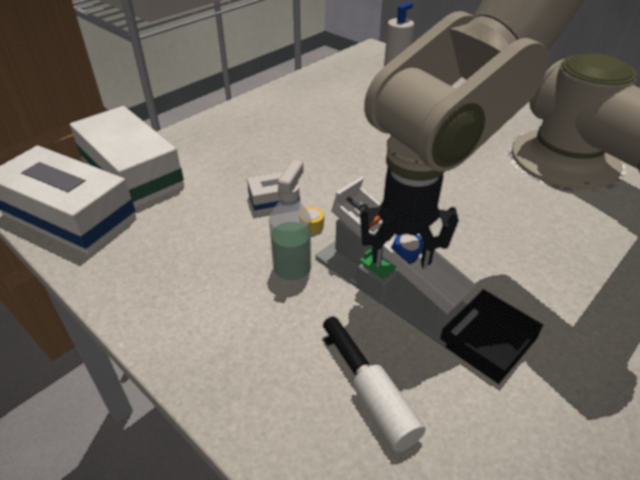

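Run:
```python
from h import *
a=cv2.imread("pics/scene0.png");b=cv2.imread("pics/s4f.png")
crop=lambda i:cv2.resize(i[225:285,350:410],None,fx=6,fy=6,interpolation=cv2.INTER_CUBIC)
cv2.imwrite("pics/cmp.png",np.hstack([crop(a),crop(b)]))
st=env.camera_model("scene")
def proj(p):
    q=np.array(st['orientation']).T@(np.array(p)-st['origin']);return st['cx']+st['fx']*q[0]/-q[2],st['cy']+st['fy']*q[1]/q[2]
O=np.array([.5503,-.0805]);d=np.array([.022,.9998]);y=np.array([-.9998,.022])
for dx,dy in((52,-61),(52,-31),(8,-61)):
  for z in(.082,.070):
    u,v=proj([*(O+(dx*d+dy*y)/1000),z]);print(dx,dy,z,round(u,1),round(v,1),"crop",round((u-350)*6),round((v-225)*6))
# others unmoved: differences
for n,r in(("sprayer",(270,160,45,120)),("roller",(315,310,115,145)),("carton",(240,165,45,50))):
    x,yy,w,h=r;print(n,"meandiff",np.abs(a[yy:yy+h,x:x+w].astype(int)-b[yy:yy+h,x:x+w]).mean().round(2))
```

```text
52 -61 0.082 384.4 270.0 crop 206 270
52 -61 0.07 383.7 275.7 crop 202 304
52 -31 0.082 397.0 259.9 crop 282 209
52 -31 0.07 396.2 265.5 crop 277 243
8 -61 0.082 361.8 255.5 crop 71 183
8 -61 0.07 361.4 261.2 crop 68 217
sprayer meandiff 10.56
roller meandiff 29.09
carton meandiff 12.28
```

View pics/cmp.png

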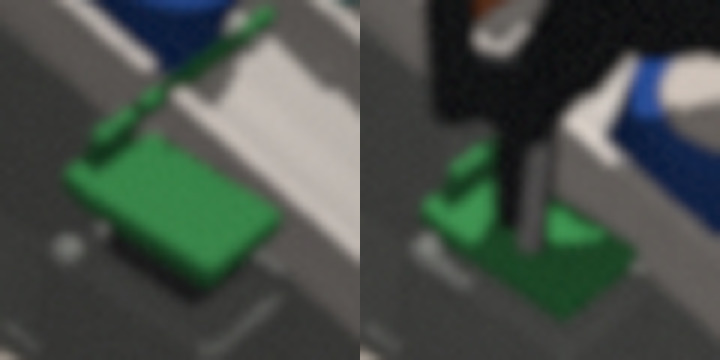

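View pics/t4.png

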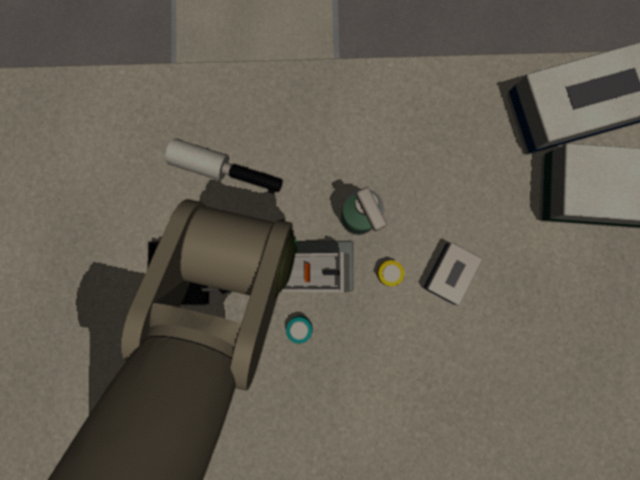

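Key corners dropped about 33 crop pixels (34 expected for 12 mm), so the key is fully down. One last check of the token's place, the roller difference (29) and stillness.

Run:
```python
from h import *
a=cv2.imread("pics/scene0.png");b=cv2.imread("pics/s4f.png")
for n,(x,y,w,h) in {"sprayer":(262,155,50,130),"roller":(318,312,115,145),"carton":(243,168,40,45)}.items():
    t=cv2.cvtColor(a[y:y+h,x:x+w],6);S=cv2.cvtColor(b[y-10:y+h+10,x-10:x+w+10],6)
    m=cv2.matchTemplate(S,t,cv2.TM_CCOEFF_NORMED);print(n,cv2.minMaxLoc(m)[1],np.array(cv2.minMaxLoc(m)[3])-10)
ta=cv2.imread("pics/top0.png");tb=cv2.imread("pics/t4.png")
for n,(x,y,w,h) in {"sprayer":(335,180,55,60),"roller":(160,132,125,62),"carton":(422,235,65,75)}.items():
    t=cv2.cvtColor(ta[y:y+h,x:x+w],6);S=cv2.cvtColor(tb[y-10:y+h+10,x-10:x+w+10],6)
    m=cv2.matchTemplate(S,t,cv2.TM_CCOEFF_NORMED);print("top",n,cv2.minMaxLoc(m)[1],np.array(cv2.minMaxLoc(m)[3])-10)
O=np.array([.5503,-.0805]);d=np.array([.022,.9998])
# top disc centre, ray onto tilted plane of the token's top (28 mm above floor)
s,c=np.sin(np.radians(14)),np.cos(np.radians(14))
n=np.array([s*d[0],s*d[1],c]);P=np.array([*O,.08])+.028*n
e=np.array([c*d[0],c*d[1],-s])
o,r=ray("scene",(330.5)/3.3-.5+310,(270.5)/3.3-.5+160)
q=o+r*((P-o)@n)/(r@n);print("token centre along chute mm",(q-P)@e*1000, "x-range of check", q)
f=env.get_image("scene")[:,:,::-1];print("tokenarea diff",np.abs(f[225:270,390:430].astype(int)-b[225:270,390:430]).mean())
print(env.observe()['time_s'],env.observe()['ft_force'])
```

```text
sprayer 0.9986013770103455 [0 0]
roller 0.6871145963668823 [0 0]
carton 0.9997326731681824 [0 0]
top sprayer 0.9989872574806213 [0 0]
top roller 0.9070209264755249 [0 0]
top carton 0.9990296959877014 [0 0]
token centre along chute mm 43.57477254220929 x-range of check [ 0.55009327 -0.03143084  0.09662659]
tokenarea diff 1.292037037037037
4.25 [-5.45122937  0.97378016 18.33256009]
```

```bash
python3 -c "
from rig import env
print(env.close_job())"
```

```text
the job is handed in; nothing more can be done
None
```

I pressed the green key fully down with one fingertip while the other finger stood in the chute. The blue token popped out and was trapped against that finger. I handed the job in at about 4.3 s with the arm holding that pose.

Last checks:
- **Key:** its corners dropped about 33 crop pixels, where 34 is expected for 12 mm. Pressing 1 mm further moved it only 0.1 mm, and the force rose to about 18 N, so it is on its stop.
- **Token:** its centre is about 44 mm along the chute (at least 28 mm is required). The pictures showed it against the finger and not moving.
- **Sprayer and carton:** neither moved in either view.
- **Lint roller:** it matched at zero offset in both views, but with lower scores (0.69 scene, 0.91 top). I put that down to the arm's shadow falling there, and nothing came near it.
- **Disagreement:** position estimates from the key, bin and token differed by 2–4 mm along the chute. That was well within the margins used.

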